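# Reset the lathe's guard interlock

### The arm

A 7-joint arm with a two-finger parallel gripper is mounted at the origin on the work surface. World frame = base frame: x ahead of the robot, y to its left, z up, the work surface at z = 0. Lengths are in m, angles in rad, forces in N, time in s.
With the tool pointing down it reaches from about 0.4 to 0.85 m from the base axis. Payload 10.4 kg.
Tool frame: the origin (TCP) lies between the finger pads; the fingertips stand tip_extent ahead of it and the grasp point (between the pads) lies 2 mm behind it (tip_extent is the distance from the TCP to the fingertips, in m); z points along the fingers, y is the direction in which the jaws open and shut (so a half turn about z gives the same grasp; the last joint's range is limited). The gripper opens to 87 mm and grips with 3 to 60 N. Pads are 19 mm wide; open, the fingers measure 117 mm over their backs; the gripper's body (75 mm by 190 mm) begins 51 mm behind the grasp point.
Start: joints at [-1.19, 0.332, -0.065, 1.46, 0.022, 1.35, -0.088], TCP at [0.246, 0.575, 0.24] pointing down, gripper open.
Joint ranges: [-2.6, 2.6], [-0.5, 2.12], [-1.47, 1.34], [0.16, 2.42], [-1.27, 4.41], [0.06, 2.06], [-2.6, 2.6]. Speed limits (rad/s): [2.22, 2.22, 2.79, 2.79, 3.14, 3.14, 3.14].

### API

Orientations are given as a unit quaternion [x, y, z, w].
In Python, from bench import read_state, camera, camera_params, close_job, tip_extent gives the robot as it stands. The module is installed in compiled form; this text tells all that it offers.
- The arm moves only by the tool send_rows, never from a script. Its argument "steps" is a list of rows, each a list of 7 numbers: the turn, a rotation vector about the tool's x, y, z in degrees, then the shift along the tool's x, y, z in m, then the gripper's target within -1 to 1 (shut at 1, half-way at 0, fully open at -1). In form: [[ax, ay, az, x, y, z, jaw], ...]. A call has exactly 10 rows; each row shifts and turns the pose as measured when the row begins, along the tool's axes as they then stand; what a row does not reach is not made up. A row lasts 1/10 s, in which the tool goes at most 50 mm and 8.59 degrees, less where a joint would pass 70% of its speed; a pose out of reach is approached as far as the arm can. A call with a gripper value outside its range is refused whole. The fingers move at their own pace and stop on an object; "force" is the grip in N (left out, the last holds). Time passes only in rows, so rows that do not move let the fingers close, or fill a call up. It gives the time, the measured TCP pose, the force and the opening at its end, in the units of the state.
- read_state(): the state, without advancing time (a new reading comes with each control period).
- camera(name): name is "side" or "top"; returns (picture, depth): 400x640x3 uint8, blue, green, red; 400x640 float32, m along the optical axis (not along the pixel's ray), 0 where there is no reading.
- camera_params(name): a dict with "camera_matrix" (3x3 intrinsics, pixels), "dist" ([k1, k2, p1, p2, k3] as OpenCV has them; the pictures are not rectified), "world_from_camera" (4x4, takes a point from camera to world coordinates). Camera axes: x right, y down, z forward; pixel columns grow to the right and rows downward; lengths in m; the calibration is good to about 2 mm. A picture is of the moment at which its call begins. camera_params takes no time and is no camera call.
- close_job(): hands the job in, once; it reports no verdict.
The state is a dict: "time": time; "joint_positions": joint angles; "joint_vel": joint speeds; "joint_torque": joint torques, N m; "ee_pos": TCP position; "eef_rot": TCP orientation; "ft_force": force on the tool from outside, world axes, zero at the start; "torque": the same for the moment, N m; "width": finger opening in m.
Only numpy, scipy, OpenCV 4.12 (cv2) and the standard library are available. Lean on these libraries where they do the work, as an engineer would, in place of code of your own. Each camera call takes 0.05 s, during which the arm holds its last target.

### The job

Push the lathe's guard hood along the bed with your fingers until it is fully home against the headstock. Then press the two round keys of the reset box right down, both together, one fingertip on each, hold them down for three seconds and let them come up again. Do not lift the box or shove it about, keep off the square keys, and leave everything else on the bench as it stands.

Things in the scene. Friction and masses are not known exactly. Their poses are not given: they have to be found in the camera images.
- lathe: Small green bench lathe with a yellow top, bolted down. Origin: on the bench; local +y runs along the bed towards the headstock, which is a 120 x 120 mm box 170 mm high with its near end face at local y = +100 mm. The bed is 75 mm wide, its top 45 mm above the bench, from local y = -200 to +220 mm.
- guard (a joint): How far the guard hood is open, m: 0 = home against the headstock (hard stop), up to 0.14. Grows as the hood slides along the lathe's -y. It slides with about 3 N of friction and stays where it is left.
- guard_face (a point): Centre of the guard hood's flat end face away from the headstock, 85 mm above the bench; moves with the hood. Its axes are the lathe's: +y points into the face, the way to push the hood shut. The hood is a grey sheet-metal box 130 mm wide (lathe x), 110 mm long (lathe y), its walls from 48 to 126 mm above the bench, open below and towards the headstock; the lathe bed runs under it.
- reset_box: The reset box: loose grey control box, 0.9 kg on rubber feet, 80 mm (x) x 120 mm (y), top 40 mm above the bench, with two ROUND metal keys at local y = +30 and -30 mm. Origin: centre of its underside, z up.
- round_key_left_top (a point): Centre of the top of the round key at the box's local y = +30 mm: 28 mm across in a flat black round surround (44 mm), stands 54 mm above the bench when up (14 mm above the box) and 46 mm when down; moves with the key.
- round_key_right_top (a point): The same for the round key at local y = -30 mm; the two key centres are 60 mm apart.
- round_key_left (a joint): Travel of that key, m: 0 up, 0.008 right down (stop). Spring: starts to move at about 1.5 N, right down at about 5 N; springs up when let go.
- round_key_right (a joint): The same for the other round key.
- jog_box: Another loose control box of the same size, weight and colour, with two SQUARE metal keys 26 mm wide in flat black square surrounds at local y = +30 and -30 mm, 54 mm above the bench. Not to be used. Origin: centre of its underside. The two boxes may stand in each other's place.
- square_key_left (a joint): Travel of a square key, m: 0 up, 0.008 down. Leave it up.
- square_key_right (a joint): The same for the other square key.
- flux_jar: Bystander: closed jar, 56 mm across, 75 mm tall. Origin: centre of its underside.
- brass_blank: Bystander: upright brass rod blank, 26 mm across, 55 mm tall. Origin: centre of its underside.
- collar: Bystander: steel ring lying flat, 52 mm across, 22 mm tall. Origin: centre of its underside.
- fire_brick: Bystander: pale fire-brick block, 75 x 110 x 55 mm tall. Origin: centre of its underside.
- tin_cup: Bystander: open steel cup, 72 mm across, 80 mm tall. Origin: centre of its underside.
- screwdriver: Bystander: screwdriver lying on the bench, 200 mm long, 26 mm thick, handle to its local -x, origin at mid-length on its underside.
- hammer: Bystander: hammer lying on the bench, 260 mm long, head about 90 mm across, handle to its local -x, origin at mid-length on its underside.
Not all that is in view belongs to the job. What is shaped like the reset_box but blue or brown is not meant.

How it is judged:
By the outcome, as a careful person would: the job done as asked, in the order asked, and still so for the second after the job is handed in, with the robot touching nothing.
It also fails if it takes over 53 s, if anything falls off the work surface, if the arm or the gripper's body presses on something with over 40 N, if the wrist force passes 120 N, or if a joint passes its speed limit or range.

## Working session

There is one attempt and no reset: what is moved stays moved. The work goes in short steps, Python scripts to look and compute and a tool call to move; the robot and the scene stay as the last step left them, time stands still between calls to the robot, and variables do not carry over. Pictures are saved under pics/ and viewed, and the job is handed in when it is done.

Besides the shell and the picture viewer there is one more tool, called after ">>>" as name(argument=value, ...), one argument or row to a line, values as JSON. send_rows: Moves the arm, as the interface text tells. Its arguments: {"type":"object","properties":{"steps":{"type":"array"},"force":{"type":"number"}},"required":["steps"]}

```bash
mkdir -p pics; ls; python3 - <<'E'
from bench import *
import cv2,numpy as np
s=read_state();print({k:np.round(v,3).tolist() for k,v in s.items()});print(tip_extent() if callable(tip_extent) else tip_extent)
for n in("side","top"):
    im,d=camera(n);cv2.imwrite(f"pics/{n}0.png",im);np.savez(f"{n}0.npz",im=im,d=d)
    p=camera_params(n);print(n,{k:np.round(v,4).tolist() for k,v in p.items()})
E
```

```text
pics
{'time': 0.0, 'joint_positions': [-1.19, 0.333, -0.065, 1.461, 0.022, 1.35, -0.089], 'joint_vel': [0.002, 0.001, 0.002, -0.0, -0.001, 0.002, 0.001], 'joint_torque': [-0.002, -62.326, 0.023, -38.99, -0.062, 0.04, 0.0], 'ee_pos': [0.245, 0.574, 0.239], 'eef_rot': [0.201, 0.98, -0.001, -0.0], 'ft_force': [-0.678, 0.157, -0.431], 'torque': [0.005, -0.001, 0.032], 'width': 0.087}
0.017
side {'camera_matrix': [[395.6866, 0.0, 325.4001], [0.0, 395.6866, 199.41], [0.0, 0.0, 1.0]], 'dist': [-0.0508, 0.0, 0.0, 0.0, 0.0], 'world_from_camera': [[0.7977, 0.3565, -0.4864, 1.0719], [0.6028, -0.4958, 0.6252, -0.9378], [-0.0182, -0.7919, -0.6104, 0.8466], [0.0, 0.0, 0.0, 1.0]]}
top {'camera_matrix': [[515.6452, 0.0, 323.5427], [0.0, 515.6452, 197.7905], [0.0, 0.0, 1.0]], 'dist': [-0.1238, 0.0, 0.0, 0.0, 0.0], 'world_from_camera': [[0.0016, -0.9939, 0.1103, 0.3147], [-1.0, -0.0006, 0.0092, -0.174], [-0.0091, -0.1103, -0.9939, 1.6898], [0.0, 0.0, 0.0, 1.0]]}
```

View pics/side0.png

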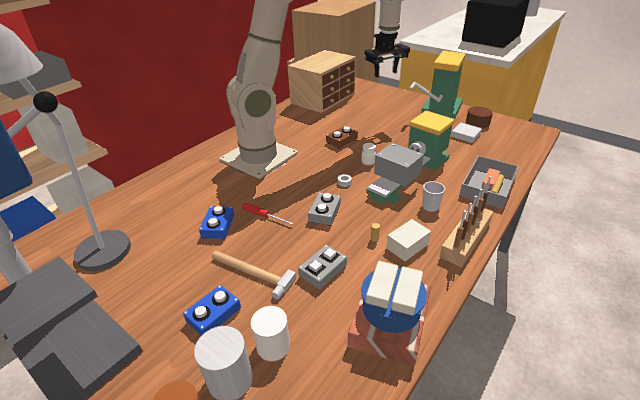

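View pics/top0.png

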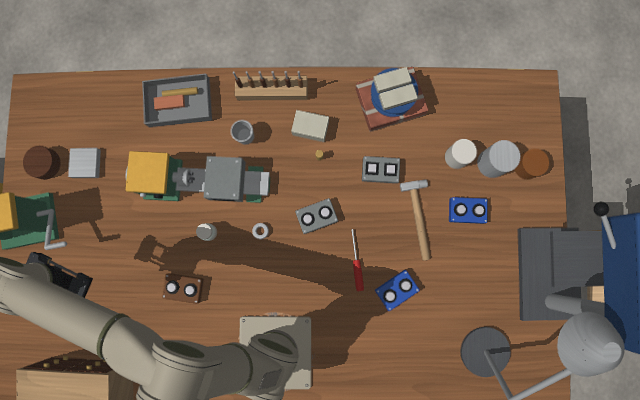

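Both pictures show candidates for the reset box. In the top view they are grey with round keys (318,216), grey with square keys (381,169), blue (397,290) and (469,210), and brown (183,288). By the description I choose the grey one at (318,216). The lathe's yellow headstock is at (148,173) and its hood at (223,178). The green machine at (15,215) is something else.

```bash
cat > h.py <<'E'
import numpy as np,cv2
from bench import *
P={n:camera_params(n) for n in("side","top")}
def ray(n,uv):
    p=P[n];q=cv2.undistortPoints(np.array(uv,float).reshape(-1,1,2),p["camera_matrix"],p["dist"]).reshape(-1,2)
    T=p["world_from_camera"];return T[:3,3],np.c_[q,np.ones(len(q))]@T[:3,:3].T
def plane(n,uv,z):
    o,d=ray(n,uv);return o+d*((z-o[2])/d[:,2])[:,None]
def two(a,b):
    o1,d1=ray("top",[a]);o2,d2=ray("side",[b]);d1=d1[0];d2=d2[0]
    t=np.linalg.lstsq(np.c_[d1,-d2],o2-o1,rcond=None)[0]
    x,y=o1+d1*t[0],o2+d2*t[1];return (x+y)/2,np.linalg.norm(x-y)
def cloud(n,dep):
    v,u=np.mgrid[:400,:640];o,d=ray(n,np.c_[u.ravel(),v.ravel()])
    return (o+d*dep.reshape(-1,1)).reshape(400,640,3)
E
python3 - <<'E'
from h import *
t=np.load("top0.npz");s=np.load("side0.npz")
a=cv2.resize(t["im"][130:250,100:420],None,fx=2.5,fy=2.5,interpolation=cv2.INTER_CUBIC)
b=cv2.resize(s["im"][100:300,290:490],None,fx=3,fy=3,interpolation=cv2.INTER_CUBIC)
cv2.imwrite("pics/ta.png",a);cv2.imwrite("pics/sb.png",b)
ct=cloud("top",t["d"])
for uv in[(318,216),(308,219),(328,212),(223,178),(148,173),(260,185),(381,169)]:print(uv,ct[uv[1],uv[0]].round(4))
E
```

```text
(318, 216) [ 0.4388 -0.1411  0.042 ]
(308, 219) [ 0.4282 -0.1096  0.0552]
(328, 212) [ 0.4503 -0.1731  0.059 ]
(223, 178) [0.5477 0.1484 0.1377]
(148, 173) [0.5587 0.3733 0.1701]
(260, 185) [0.5391 0.047  0.041 ]
(381, 169) [ 0.5917 -0.3449  0.0403]
```

View pics/ta.png

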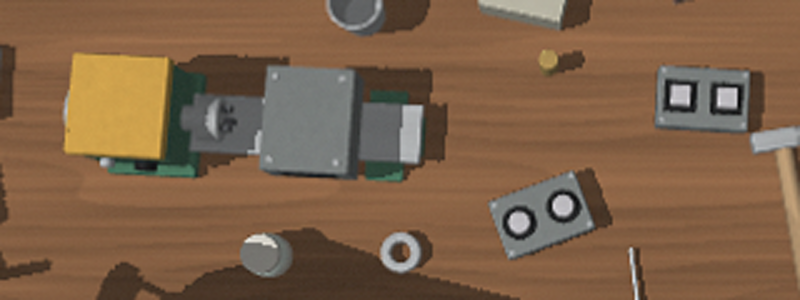

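View pics/sb.png

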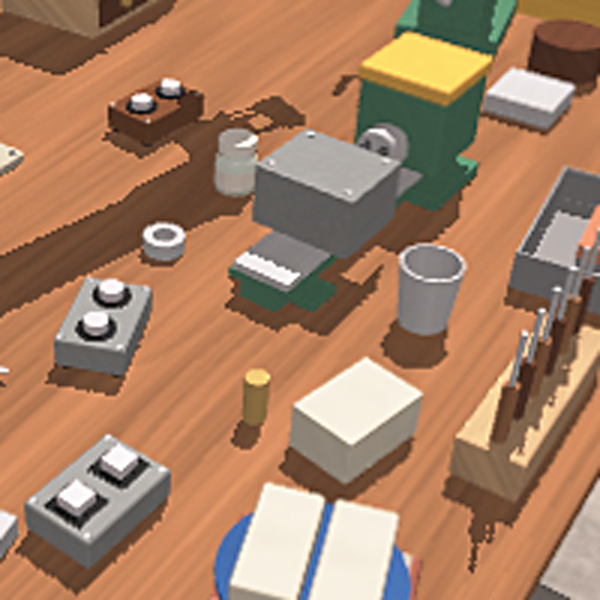

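The crop confirms it: the round keys are at crop (518,222) and (563,206), and the other grey box has square ones. The hood is open, with a gap of about 85 px in the crop to the headstock. Now I'll measure.

```bash
python3 - <<'E'
from h import *
t=np.load("top0.npz");s=np.load("side0.npz")
def blobs(im,m,roi,amin):
    x0,y0,x1,y1=roi;mm=np.zeros_like(m);mm[y0:y1,x0:x1]=m[y0:y1,x0:x1]
    n,l,st,c=cv2.connectedComponentsWithStats(mm.astype(np.uint8))
    return [(c[i].round(2).tolist(),int(st[i,4]),l==i) for i in range(1,n) if st[i,4]>=amin]
# keys: bright pixels
def br(im):return (im.min(2)>165)
for n,z,rois in(("top",t,(296,198,342,236)),("side",s,(305,185,345,228))):
    for c,a,_ in blobs(z["im"],br(z["im"]),rois,8):
        print(n,c,a,plane(n,[c],.054).round(4))
# hood and headstock corners
ct=cloud("top",t["d"]);cs=cloud("side",s["d"])
for n,c in(("top",ct),("side",cs)):
    z=c[...,2];x=c[...,0];y=c[...,1]
    reg=(x>.44)&(x<.66)&(y>-.02)&(y<.48)
    for lab,lo,hi in(("hood",.115,.145),("head",.155,.185),("bed",.035,.05)):
        m=(reg&(z>lo)&(z<hi)).astype(np.uint8)
        if lab=="bed": m=m&(y<.12)
        m=cv2.morphologyEx(m,cv2.MORPH_OPEN,np.ones((3,3)))
        k=max(cv2.findContours(m,0,1)[0],key=cv2.contourArea,default=None)
        if k is None:continue
        mk=np.zeros((400,640),np.uint8);cv2.drawContours(mk,[k],-1,1,-1)
        P3=c[(mk>0)&(m>0)]
        r=cv2.minAreaRect((P3[:,:2]*1000).astype(np.float32))
        print(n,lab,len(P3),"z",np.median(P3[:,2]).round(4),"rect mm",np.round(r[0],1),np.round(r[1],1),round(r[2],2), "px bbox",cv2.boundingRect(k))
E
```

```text
top [324.6, 211.6] 50 [[ 0.4519 -0.1623  0.054 ]]
top [307.0, 218.25] 48 [[ 0.4307 -0.1064  0.054 ]]
side [324.23, 203.88] 331 [[ 0.4515 -0.1471  0.054 ]]
top hood 1443 z 0.1258 rect mm [552.5 153.8] [111.3 130.6] 87.88 px bbox (204, 157, 38, 42)
top head 1621 z 0.1694 rect mm [564. 379.] [127.1 124.7] 86.67 px bbox (126, 151, 43, 42)
top bed 406 z 0.0441 rect mm [547.3  60.1] [76.2 78.8] 0.09 px bbox (244, 171, 25, 24)
side hood 753 z 0.1269 rect mm [552.6 155.8] [118.6 132.7] 86.54 px bbox (375, 143, 49, 27)
side head 635 z 0.1718 rect mm [563.  377.8] [128.  127.4] 87.83 px bbox (410, 111, 44, 23)
side bed 367 z 0.0456 rect mm [548.8  63.8] [89.3 76.1] 88.28 px bbox (368, 177, 31, 20)
```

```bash
cat >> h.py <<'E'
from scipy.spatial.transform import Rotation as Ro
def plan(goal,yaw_y,n,s=None):
    """ideal n rows from present pose to TCP goal with tool y at yaw (deg), tool down"""
    s=s or read_state();p=np.array(s["ee_pos"]);R=Ro.from_quat(s["eef_rot"])
    g=np.deg2rad(yaw_y);yv=np.array([np.cos(g),np.sin(g),0]);z=np.array([0,0,-1.])
    G=Ro.from_matrix(np.c_[np.cross(yv,z),yv,z])
    rv=(R.inv()*G).as_rotvec();d=(np.array(goal)-p)/n
    print("total turn",np.rad2deg(rv).round(2),"shift",(d*n).round(4),"tool",R.inv().apply(d*n).round(4))
    st=Ro.from_rotvec(rv/n)
    for i in range(n):
        print(np.rad2deg(rv/n).round(2).tolist(),R.inv().apply(d).round(4).tolist());R=R*st
E
python3 - <<'E'
from h import *
s=np.load("side0.npz");t=np.load("top0.npz")
for n,z,(x0,y0,x1,y1) in(("side",s,(305,185,345,228)),("top",t,(296,198,342,236))):
  for th in(150,170,190,205,215):
    m=(z["im"].min(2)>th).astype(np.uint8);M=np.zeros_like(m);M[y0:y1,x0:x1]=m[y0:y1,x0:x1]
    k,l,st,c=cv2.connectedComponentsWithStats(M)
    print(n,th,[(c[i].round(1).tolist(),int(st[i,4]),st[i,:4].tolist(),plane(n,[c[i]],.053)[0,:2].round(4).tolist()) for i in range(1,k) if st[i,4]>8])
plan([.547,.055,.27],-2.8,14)
E
```

```text
side 150 [([324.4, 203.8], 359, [309, 192, 31, 25], [0.4511, -0.1455])]
side 170 [([324.2, 203.9], 301, [309, 192, 31, 25], [0.4507, -0.1459])]
side 190 [([326.6, 195.1], 33, [323, 193, 8, 5], [0.4284, -0.1037]), ([321.6, 205.9], 37, [318, 204, 8, 5], [0.4503, -0.1596])]
side 205 [([326.7, 195.0], 30, [323, 193, 8, 5], [0.4285, -0.1034]), ([321.5, 205.9], 34, [318, 204, 8, 5], [0.4499, -0.1595])]
side 215 [([326.9, 195.1], 28, [324, 193, 7, 5], [0.4294, -0.1031]), ([321.6, 205.8], 33, [318, 204, 8, 5], [0.4501, -0.1592])]
top 150 [([324.7, 211.6], 53, [321, 208, 8, 8], [0.4519, -0.1625]), ([307.2, 218.3], 51, [304, 215, 8, 8], [0.4305, -0.107])]
top 170 [([324.6, 211.8], 48, [321, 208, 8, 8], [0.4515, -0.1622]), ([307.0, 218.4], 46, [304, 215, 7, 8], [0.4303, -0.1063])]
top 190 [([323.9, 212.9], 18, [321, 210, 8, 6], [0.4477, -0.1602]), ([304.8, 218.9], 10, [304, 216, 3, 6], [0.4287, -0.0993])]
top 205 []
top 215 []
total turn [-6.000e-02  5.000e-02  6.966e+01] shift [ 0.3016 -0.5194  0.0312] tool [-0.4814 -0.3592 -0.0307]
[-0.0, 0.0, 4.98] [-0.0344, -0.0257, -0.0022]
[-0.0, 0.0, 4.98] [-0.0365, -0.0226, -0.0022]
[-0.0, 0.0, 4.98] [-0.0383, -0.0193, -0.0022]
[-0.0, 0.0, 4.98] [-0.0398, -0.0159, -0.0022]
[-0.0, 0.0, 4.98] [-0.0411, -0.0124, -0.0022]
[-0.0, 0.0, 4.98] [-0.042, -0.0088, -0.0022]
[-0.0, 0.0, 4.98] [-0.0426, -0.0051, -0.0022]
[-0.0, 0.0, 4.98] [-0.0429, -0.0014, -0.0022]
[-0.0, 0.0, 4.98] [-0.0428, 0.0023, -0.0022]
[-0.0, 0.0, 4.98] [-0.0425, 0.006, -0.0022]
[-0.0, 0.0, 4.98] [-0.0418, 0.0097, -0.0022]
[-0.0, 0.0, 4.98] [-0.0408, 0.0133, -0.0022]
[-0.0, 0.0, 4.98] [-0.0395, 0.0168, -0.0022]
[-0.0, 0.0, 4.98] [-0.0379, 0.0201, -0.0022]
```

The two views put the keys about 3 mm apart, which agrees at a plane height of 54 mm. Now I'll travel to in front of the hood.

>>> send_rows(
  steps=[
    [0,0,5,-0.034,-0.026,-0.006,0],
    [0,0,5,-0.036,-0.023,-0.006,0],
    [0,0,5,-0.038,-0.019,-0.006,0],
    [0,0,5,-0.04,-0.016,-0.006,0],
    [0,0,5,-0.041,-0.012,-0.003,0],
    [0,0,5,-0.042,-0.009,-0.002,0],
    [0,0,5,-0.043,-0.005,0,0],
    [0,0,5,-0.043,-0.001,0,0],
    [0,0,5,-0.043,0.002,0,0],
    [0,0,5,-0.042,0.006,0,0],
  ],
)

```text
time: 1.1
ee_pos: [0.4571, 0.1906, 0.2647]
eef_rot: [0.605, 0.797, -0.004, -0.001]
ft_force: [1.1, 0.5, -0.9]
width: 0.0435
```

```bash
python3 - <<'E'
from h import *
s=read_state();print(s["time"],s["ee_pos"],s["width"],s["ft_force"])
plan([.547,.055,.22],-2.8,10)
a,d=two([307.1,218.3],[326.8,195.0]);print(a,d);print(two([324.6,211.7],[321.6,205.9]))
E
```

```text
1.1 [0.45710821 0.19059153 0.26467625] 0.04345937814681314 [ 1.07803307  0.47567616 -0.94361437]
total turn [-0.41  0.21 18.4 ] shift [ 0.0899 -0.1356 -0.0447] tool [-0.1547  0.0505  0.0447]
[-0.04, 0.02, 1.84] [-0.0155, 0.005, 0.0045]
[-0.04, 0.02, 1.84] [-0.0153, 0.0055, 0.0045]
[-0.04, 0.02, 1.84] [-0.0151, 0.006, 0.0045]
[-0.04, 0.02, 1.84] [-0.0149, 0.0065, 0.0045]
[-0.04, 0.02, 1.84] [-0.0147, 0.007, 0.0045]
[-0.04, 0.02, 1.84] [-0.0145, 0.0074, 0.0045]
[-0.04, 0.02, 1.84] [-0.0142, 0.0079, 0.0045]
[-0.04, 0.02, 1.84] [-0.014, 0.0083, 0.0045]
[-0.04, 0.02, 1.84] [-0.0137, 0.0088, 0.0045]
[-0.04, 0.02, 1.84] [-0.0134, 0.0092, 0.0045]
[ 0.43076844 -0.10642058  0.05589144] 0.0010395929368181942
(array([ 0.45180957, -0.16204226,  0.0554158 ]), np.float64(0.0008195458566281322))
```

>>> send_rows(
  steps=[
    [0,0,3,-0.025,0.009,0,0],
    [0,0,3,-0.025,0.01,0,0],
    [0,0,3,-0.025,0.011,0.01,0],
    [0,0,3,-0.024,0.012,0.02,0],
    [0,0,3,-0.024,0.012,0.02,0],
    [0,0,3,-0.022,0.012,0.02,0],
    [-0.4,0.2,0.3,0,0,0.025,0],
    [0,0,0,0,0,0.025,0],
    [0,0,0,0,0,0.025,0],
    [0,0,0,0,0,0.02,0],
  ],
)

```text
time: 2.1
ee_pos: [0.5467, 0.0399, 0.095]
eef_rot: [0.734, 0.679, 0.001, 0.002]
ft_force: [0.0, -0.2, 0.1]
width: 0.0438
```

```bash
python3 - <<'E'
from h import *
im,d=camera("side");cv2.imwrite("pics/side1.png",im)
s=read_state();print(s["time"],s["ee_pos"],s["width"],s["ft_force"])
plan([.547,.055,.089],-2.8,1)
E
```

```text
2.15 [0.54490077 0.03968185 0.09193847] 0.04360611316649162 [-2.36625927  0.30013173 -3.38764663]
total turn [ 0.03  0.21 -1.58] shift [ 0.0021  0.0153 -0.0029] tool [0.0154 0.0009 0.0029]
[0.03, 0.21, -1.58] [0.0154, 0.0009, 0.0029]
```

View pics/side1.png

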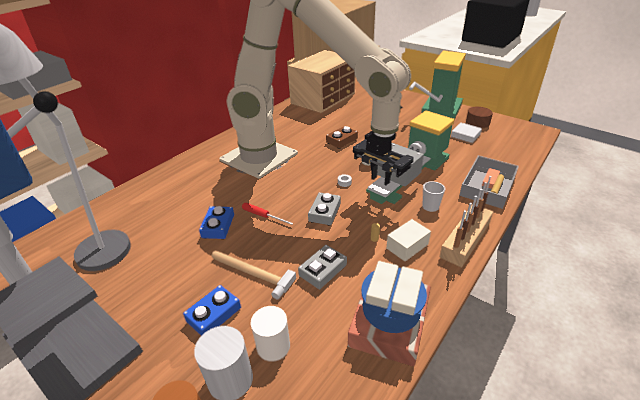

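The fingers at (382,175) stand over the bed in front of the hood, and nothing is disturbed. Now I'll push along tool +x.

>>> send_rows(
  steps=[
    [0,0.2,-1.6,0.015,0.001,0.003,0],
    [0,0,0,0.015,0,0,0],
    [0,0,0,0.01,0,0,0],
    [0,0,0,0.008,0,0,0],
    [0,0,0,0.01,0,0,0],
    [0,0,0,0.012,0,0,0],
    [0,0,0,0.012,0,0,0],
    [0,0,0,0.012,0,0,0],
    [0,0,0,0.012,0,0,0],
    [0,0,0,0.012,0,0,0],
  ],
)

```text
time: 3.15
ee_pos: [0.5529, 0.1649, 0.0908]
eef_rot: [0.724, 0.689, -0.0, 0.001]
ft_force: [1.4, -3.7, -2.7]
width: 0.0435
```

```bash
python3 - <<'E'
from h import *
s=read_state();print(s["time"],s["ee_pos"],s["width"],s["ft_force"])
plan([.5552,.21,.089],-2.8,1)
E
```

```text
3.15 [0.5529395  0.16489215 0.09075445] 0.04347686432932529 [ 1.35219935 -3.74000514 -2.72349558]
total turn [ 0.08  0.14 -0.02] shift [ 0.0023  0.0451 -0.0018] tool [0.0452 0.     0.0016]
[0.08, 0.14, -0.02] [0.0452, 0.0, 0.0016]
```

Sliding with about 3.7 N. I'll continue, slowing for the stop.

>>> send_rows(
  steps=[
    [0,0,0,0.008,0,0,0],
    [0,0,0,0.007,0,0,0],
    [0,0,0,0.005,0,0,0],
    [0,0,0,0.004,0,0,0],
    [0,0,0,0.004,0,0,0],
    [0,0,0,0.004,0,0,0],
    [0,0,0,0.004,0,0,0],
    [0,0,0,0.004,0,0,0],
    [0,0,0,0.003,0,0,0],
    [0,0,0,0.003,0,0,0],
  ],
)

```text
time: 4.15
ee_pos: [0.5545, 0.2007, 0.0907]
eef_rot: [0.728, 0.686, -0.009, 0.005]
ft_force: [-3.3, -13.6, 4.7]
width: 0.0434
```

>>> send_rows(
  steps=[
    [0,0,0,0.004,0,0,0],
    [0,0,0,0.004,0,0,0],
    [0,0,0,0.004,0,0,0],
    [0,0,0,0.004,0,0,0],
    [0,0,0,-0.004,0,0,0],
    [0,0,0,-0.01,0,0,0],
    [0,0,0,-0.02,0,0,0],
    [0,0,0,-0.03,0,-0.005,0],
    [0,0,0,-0.02,0,-0.02,0],
    [0,0,0,-0.01,0,-0.03,0],
  ],
)

```text
time: 5.15
ee_pos: [0.5456, 0.1043, 0.1478]
eef_rot: [0.73, 0.683, -0.02, 0.007]
ft_force: [1.0, 0.9, 0.4]
width: 0.0437
```

```bash
python3 - <<'E'
from h import *
s=read_state();print(s["time"],s["ee_pos"],s["width"],s["ft_force"])
for n in("side","top"):
    im,d=camera(n);c=cloud(n,d)
    x0,y0=(100,130) if n=="top" else (290,90)
    cv2.imwrite(f"pics/{n}2.png",cv2.resize(im[y0:y0+130,x0:x0+220],None,fx=3,fy=3,interpolation=cv2.INTER_CUBIC))
    z=c[...,2];reg=(c[...,0]>.44)&(c[...,0]<.66)&(c[...,1]>.17)&(c[...,1]<.34)&(z>.11)&(z<.14)
    r=cv2.minAreaRect((c[reg][:,:2]*1000).astype(np.float32));print(n,reg.sum(),r)
E
```

```text
5.15 [0.54562107 0.10428317 0.14782711] 0.043670994173776866 [0.98867378 0.8572179  0.42548155]
side 361 ((562.2449340820312, 273.8029479980469), (130.9674835205078, 131.47930908203125), 85.72341918945312)
top 700 ((558.362060546875, 293.3507995605469), (78.83000946044922, 128.7130889892578), 84.97911071777344)
```

View pics/side2.png

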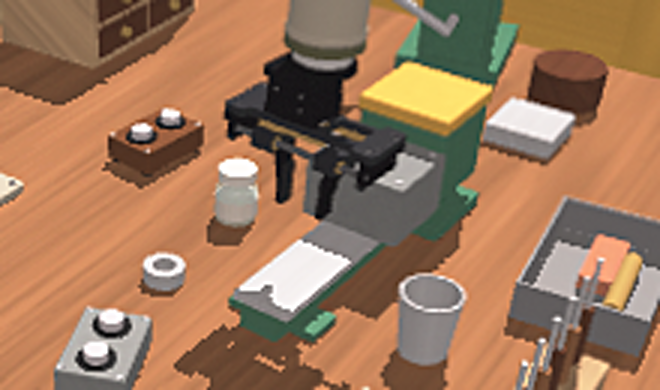

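View pics/top2.png

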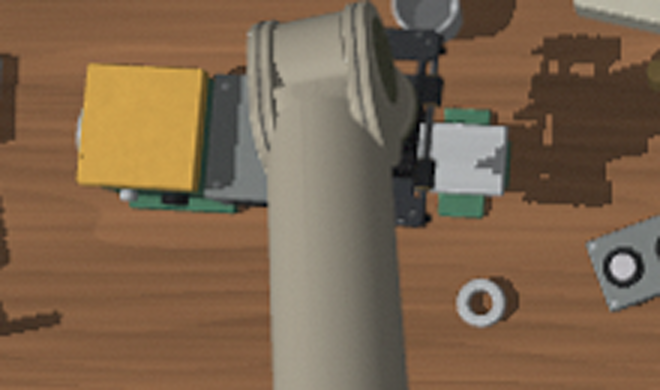

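The hood's side wall now meets the headstock, in the side crop at (440,200). I'll recheck with the arm out of the way. Next, move to above the round keys.

```bash
python3 - <<'E'
from h import *
print(np.round(read_state()["joint_positions"],2))
plan([.4408,-.1338,.15],-69.3,10)
E
```

```text
[-0.66  0.28  0.44  1.76 -0.1   1.16 -0.26]
total turn [ 0.6   2.15 65.45] shift [-0.1079 -0.2385 -0.002 ] tool [-0.2449 -0.0916  0.0117]
[0.06, 0.22, 6.54] [-0.0245, -0.0092, 0.0012]
[0.06, 0.22, 6.54] [-0.0254, -0.0063, 0.0011]
[0.06, 0.22, 6.54] [-0.0259, -0.0034, 0.001]
[0.06, 0.22, 6.54] [-0.0262, -0.0004, 0.0009]
[0.06, 0.22, 6.54] [-0.026, 0.0026, 0.0008]
[0.06, 0.22, 6.54] [-0.0256, 0.0055, 0.0007]
[0.06, 0.22, 6.54] [-0.0248, 0.0084, 0.0006]
[0.06, 0.22, 6.54] [-0.0237, 0.0112, 0.0005]
[0.06, 0.22, 6.54] [-0.0222, 0.0138, 0.0004]
[0.06, 0.22, 6.54] [-0.0205, 0.0163, 0.0003]
```

>>> send_rows(
  steps=[
    [0.1,0.3,6.5,-0.025,-0.009,0.001,-0.03],
    [0.1,0.3,6.5,-0.025,-0.006,0.001,-0.03],
    [0.1,0.3,6.5,-0.026,-0.003,0.001,-0.03],
    [0.1,0.3,6.5,-0.026,0,0.001,-0.03],
    [0,0.2,6.5,-0.026,0.003,0.001,-0.03],
    [0,0.2,6.5,-0.026,0.006,0.001,-0.03],
    [0,0.2,6.5,-0.025,0.008,0,-0.03],
    [0,0.2,6.5,-0.024,0.011,0,-0.03],
    [0,0.1,6.5,-0.022,0.014,0,-0.03],
    [0,0.1,6.5,-0.02,0.016,0,-0.03],
  ],
)

```text
time: 6.25
ee_pos: [0.4339, -0.1408, 0.1472]
eef_rot: [0.986, 0.165, 0.004, -0.004]
ft_force: [0.1, 0.6, 0.3]
width: 0.0451
```

```bash
python3 - <<'E'
from h import *
s=read_state();print(s["time"],s["ee_pos"],s["width"],s["ft_force"])
plan([.4408,-.1338,.105],-69.3,3)
E
```

```text
6.25 [ 0.43393504 -0.14082409  0.14717524] 0.045094130302663696 [0.06664689 0.63107474 0.30420648]
total turn [-0.42 -0.55 -1.67] shift [ 0.0069  0.007  -0.0422] tool [ 0.0084 -0.0041  0.0423]
[-0.14, -0.18, -0.56] [0.0028, -0.0014, 0.0141]
[-0.14, -0.18, -0.56] [0.0029, -0.0014, 0.0141]
[-0.14, -0.18, -0.56] [0.0029, -0.0014, 0.0141]
```

>>> send_rows(
  steps=[
    [-0.4,-0.5,-1.6,0.008,-0.004,0.014,-0.03],
    [0,0,0,0,0,0.014,-0.03],
    [0,0,0,0,0,0.01,-0.03],
    [0,0,0,0,0,0.004,-0.03],
    [0,0,0,0,0,0,-0.03],
    [0,0,0,0,0,0,-0.03],
    [0,0,0,0,0,0,-0.03],
    [0,0,0,0,0,0,-0.03],
    [0,0,0,0,0,0,-0.03],
    [0,0,0,0,0,0,-0.03],
  ],
)

```text
time: 7.25
ee_pos: [0.4387, -0.1384, 0.1049]
eef_rot: [0.985, 0.174, 0.004, -0.001]
ft_force: [-0.2, 0.2, 0.2]
width: 0.0451
```

```bash
python3 - <<'E'
from h import *
for n in("side","top"):
    im,d=camera(n);np.savez(f"{n}3.npz",im=im,d=d)
    x0,y0=(100,130) if n=="top" else (270,130)
    f=2.9 if n=="top" else 5
    w,h=(270,130) if n=="top" else (130,110)
    cv2.imwrite(f"pics/{n}3.png",cv2.resize(im[y0:y0+h,x0:x0+w],None,fx=f,fy=f,interpolation=cv2.INTER_CUBIC))
s=read_state();print(s["time"],s["ee_pos"],s["width"],s["ft_force"],s["joint_vel"])
plan([.4408,-.1338,.08],-69.3,1)
E
```

```text
7.35 [ 0.43861037 -0.13840439  0.10479681] 0.044500320463031186 [-0.06246917 -0.456489   -0.53072566] [ 1.69776755e-03  6.46251209e-04  2.44127717e-03  3.01216372e-03
  9.58316895e-05 -2.77792349e-04  1.33068867e-03]
total turn [-0.09 -0.42 -0.61] shift [ 0.0022  0.0046 -0.0248] tool [ 0.0035 -0.0035  0.0248]
[-0.09, -0.42, -0.61] [0.0035, -0.0035, 0.0248]
```

View pics/side3.png

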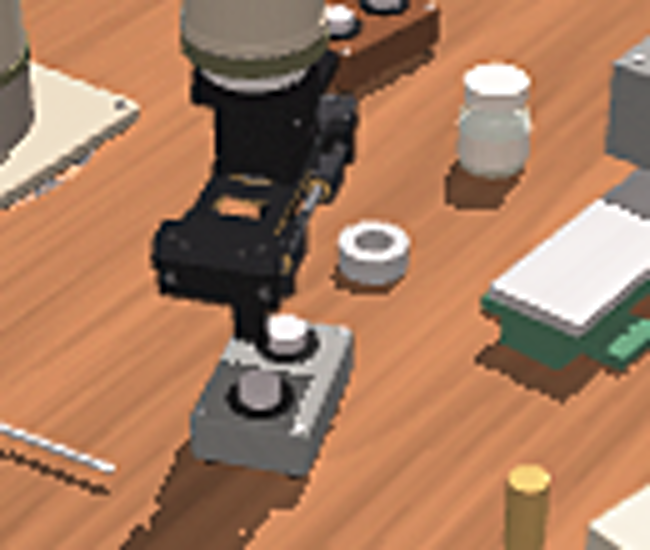

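View pics/top3.png

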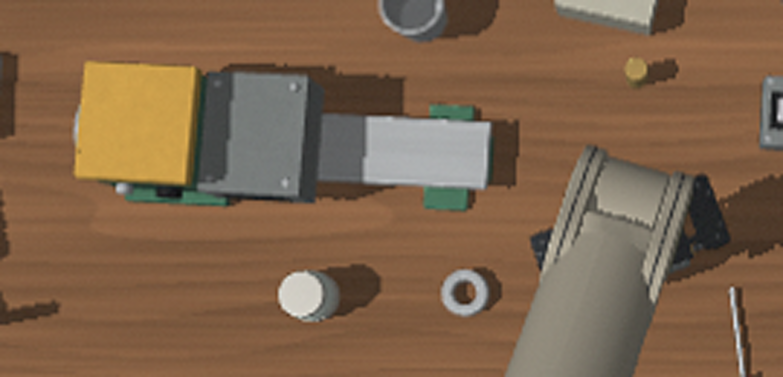

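The top view shows the hood closed against the headstock at crop (200,130). The side view shows the fingertips at about (250,335) in the crop, which looks offset from the keys. I'll check where they really are.

```bash
python3 - <<'E'
from h import *
s=np.load("side3.npz");c=cloud("side",s["d"])
st=read_state();R=Ro.from_quat(st["eef_rot"]).as_matrix();p=np.array(st["ee_pos"])
T=np.linalg.inv(P["side"]["world_from_camera"])
for sg in(1,-1):
    for k in ([0,0],[.0095,0],[-.0095,0]):
        w=p+R@np.array([k[0],sg*.030,.017])
        q,_=cv2.projectPoints(w.reshape(1,3),cv2.Rodrigues(T[:3,:3])[0],T[:3,3],P["side"]["camera_matrix"],P["side"]["dist"])
        q=q.ravel();print(sg,k,w.round(4),q.round(1),"crop",((q-[270,130])*5).round(0))
for k in((.4305,-.106,.054),(.4515,-.162,.054)):
    q,_=cv2.projectPoints(np.array(k).reshape(1,3),cv2.Rodrigues(T[:3,:3])[0],T[:3,3],P["side"]["camera_matrix"],P["side"]["dist"]);print(k,((q.ravel()-[270,130])*5).round(0))
dark=s["im"].max(2)<60
for v in range(188,201):
    print(v,[(u,c[v,u].round(3).tolist()) for u in range(314,327,2) if dark[v,u]])
E
```

```text
1 [0, 0] [ 0.449  -0.1665  0.0878] [319.7 198.3] crop [248. 341.]
1 [0.0095, 0] [ 0.4579 -0.1632  0.0878] [322.5 198.8] crop [263. 344.]
1 [-0.0095, 0] [ 0.4401 -0.1698  0.0877] [316.8 197.8] crop [234. 339.]
-1 [0, 0] [ 0.4284 -0.1102  0.0878] [325.2 187.5] crop [276. 288.]
-1 [0.0095, 0] [ 0.4373 -0.1069  0.0879] [328. 188.] crop [290. 290.]
-1 [-0.0095, 0] [ 0.4195 -0.1134  0.0878] [322.4 187.1] crop [262. 285.]
(0.4305, -0.106, 0.054) [283. 327.]
(0.4515, -0.162, 0.054) [257. 381.]
188 [(314, [0.474, -0.222, 0.171]), (316, [0.477, -0.217, 0.169]), (318, [0.484, -0.216, 0.172]), (320, [0.489, -0.213, 0.172]), (324, [0.502, -0.211, 0.176]), (326, [0.436, -0.116, 0.093])]
189 [(314, [0.471, -0.218, 0.164]), (316, [0.478, -0.218, 0.167]), (318, [0.483, -0.215, 0.167]), (320, [0.487, -0.211, 0.166]), (324, [0.5, -0.208, 0.17])]
190 [(314, [0.471, -0.219, 0.161]), (316, [0.478, -0.218, 0.163]), (318, [0.486, -0.218, 0.167]), (320, [0.488, -0.212, 0.164]), (322, [0.495, -0.211, 0.166]), (324, [0.5, -0.208, 0.167])]
191 [(318, [0.483, -0.215, 0.16]), (320, [0.489, -0.214, 0.162]), (322, [0.494, -0.211, 0.162]), (324, [0.499, -0.207, 0.162])]
192 [(318, [0.446, -0.17, 0.113]), (320, [0.454, -0.17, 0.116]), (322, [0.46, -0.168, 0.118])]
193 [(318, [0.445, -0.168, 0.108]), (320, [0.451, -0.167, 0.11]), (322, [0.458, -0.165, 0.111])]
194 [(318, [0.445, -0.169, 0.105]), (320, [0.45, -0.165, 0.104]), (322, [0.459, -0.166, 0.109])]
195 [(318, [0.446, -0.17, 0.102]), (320, [0.45, -0.166, 0.101]), (322, [0.456, -0.163, 0.102])]
196 [(318, [0.444, -0.168, 0.095]), (320, [0.453, -0.169, 0.1]), (322, [0.457, -0.164, 0.099])]
197 [(318, [0.446, -0.171, 0.095]), (320, [0.452, -0.168, 0.095]), (322, [0.457, -0.164, 0.095])]
198 [(322, [0.457, -0.165, 0.092])]
199 [(322, [0.42, -0.119, 0.042])]
200 [(322, [0.425, -0.125, 0.044]), (324, [0.43, -0.121, 0.044])]
```

Tip positions agree with the model. I'll shift by (3.5, -3.5) mm and lower slowly.

>>> send_rows(
  steps=[
    [0,-0.4,-0.6,0.004,-0.004,0.006,-0.03],
    [0,0,0,0,0,0.006,-0.03],
    [0,0,0,0,0,0.006,-0.03],
    [0,0,0,0,0,0.004,-0.03],
    [0,0,0,0,0,0.003,-0.03],
    [0,0,0,0,0,0,-0.03],
    [0,0,0,0,0,0,-0.03],
    [0,0,0,0,0,0,-0.03],
    [0,0,0,0,0,0,-0.03],
    [0,0,0,0,0,0,-0.03],
  ],
)

```text
time: 8.35
ee_pos: [0.4411, -0.1328, 0.0773]
eef_rot: [0.984, 0.18, -0.001, -0.001]
ft_force: [0.1, 0.1, -0.2]
width: 0.0449
```

```bash
python3 - <<'E'
from h import *
s=read_state();print(s["time"],s["ee_pos"],s["width"],s["ft_force"])
plan([.4408,-.1338,.063],-69.3,1)
E
```

```text
8.35 [ 0.44105218 -0.13276675  0.07730439] 0.044921871039253804 [ 0.05239555  0.06733095 -0.21321491]
total turn [-0.09  0.06  0.05] shift [-0.0003 -0.001  -0.0143] tool [-0.0006  0.0009  0.0143]
[-0.09, 0.06, 0.05] [-0.0006, 0.0009, 0.0143]
```

>>> send_rows(
  steps=[
    [0,0,0,0,0.001,0.003,-0.03],
    [0,0,0,0,0,0.003,-0.03],
    [0,0,0,0,0,0.003,-0.03],
    [0,0,0,0,0,0.003,-0.03],
    [0,0,0,0,0,0.003,-0.03],
    [0,0,0,0,0,0.003,-0.03],
    [0,0,0,0,0,0.003,-0.03],
    [0,0,0,0,0,0.004,-0.03],
    [0,0,0,0,0,0.004,-0.03],
    [0,0,0,0,0,0.004,-0.03],
  ],
)

```text
time: 9.35
ee_pos: [0.4427, -0.1341, 0.0624]
eef_rot: [0.984, 0.179, -0.002, -0.011]
ft_force: [-34.4, 8.5, 88.0]
width: 0.0447
```

```bash
python3 - <<'E'
from h import *
s=read_state();print(s["time"],s["ee_pos"],s["eef_rot"],s["width"],s["ft_force"],s["torque"])
E
```

```text
9.35 [ 0.44270036 -0.13412399  0.06240835] [ 0.98382847  0.17875508 -0.0021652  -0.01111157] 0.044685907439285265 [-34.44400599   8.54479452  88.00985647] [ 1.05550388  7.83711516 -0.0165033 ]
```

That is far too firm: 88 N at the stop. I'll ease off at once while staying down.

>>> send_rows(
  steps=[
    [0,0,0,0,0,0.001,-0.03],
    [0,0,0,0,0,0.001,-0.03],
    [0,0,0,0,0,0.001,-0.03],
    [0,0,0,0,0,0.001,-0.03],
    [0,0,0,0,0,0.001,-0.03],
    [0,0,0,0,0,0.001,-0.03],
    [0,0,0,0,0,0.001,-0.03],
    [0,0,0,0,0,0.001,-0.03],
    [0,0,0,0,0,0.001,-0.03],
    [0,0,0,0,0,0.001,-0.03],
  ],
)

```text
time: 10.35
ee_pos: [0.4427, -0.1344, 0.064]
eef_rot: [0.984, 0.177, -0.003, -0.019]
ft_force: [-9.6, 2.7, 26.8]
width: 0.0446
```

```bash
python3 - <<'E'
from h import *
s=read_state();print(s["time"],s["ee_pos"],s["eef_rot"],s["width"],s["ft_force"],s["torque"])
im,d=camera("side");cv2.imwrite("pics/side4.png",cv2.resize(im[150:240,280:380],None,fx=6,fy=6,interpolation=cv2.INTER_CUBIC))
E
```

```text
10.35 [ 0.44266521 -0.13444358  0.06395862] [ 0.984116    0.17653482 -0.00273691 -0.01853835] 0.044557787689088586 [-9.56407284  2.70667902 26.80871786] [ 0.23632808  2.4055672  -0.04254925]
```

View pics/side4.png

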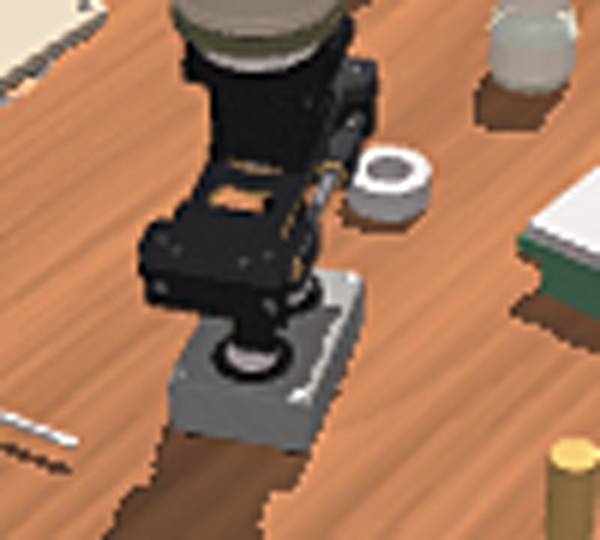

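The near key is down at (250,360) in the crop. The tool has tilted 2.1° about its x under load, so the far key at (305,285) is about 2 mm short by the numbers. I'll level the tool while pressing gently.

>>> send_rows(
  steps=[
    [-0.5,0,0,-0.0003,0,0.001,-0.03],
    [-0.5,0,0,-0.0003,0,0.001,-0.03],
    [-0.5,0,0,-0.0003,0,0.001,-0.03],
    [-0.5,0,0,-0.0003,0,0.001,-0.03],
    [-0.5,0,0,-0.0003,0,0.001,-0.03],
    [-0.4,0,0,-0.0003,0,0.001,-0.03],
    [-0.4,0,0,-0.0003,0,0.001,-0.03],
    [-0.3,0,0,-0.0003,0,0.001,-0.03],
    [-0.3,0,0,-0.0003,0,0.001,-0.03],
    [-0.3,0,0,-0.0003,0,0.001,-0.03],
  ],
)

```text
time: 11.4
ee_pos: [0.4423, -0.1335, 0.0636]
eef_rot: [0.984, 0.176, 0.005, 0.012]
ft_force: [-8.8, 2.4, 27.1]
width: 0.0449
```

```bash
cat > tip.py <<'E'
from h import *
s=read_state();R=Ro.from_quat(s["eef_rot"]).as_matrix();p=np.array(s["ee_pos"])
print(s["time"],p.round(4),"F",s["ft_force"].round(1),"M",s["torque"].round(2))
print("zaxis",R[:,2].round(4),"tip +y",(p+R@[0,.03,.017]).round(4),"tip -y",(p+R@[0,-.03,.017]).round(4))
print("F in tool",(R.T@s["ft_force"]).round(1),"M tool",(R.T@s["torque"]).round(2))
E
python3 tip.py
```

```text
11.4 [ 0.4423 -0.1335  0.0636] F [-8.8  2.4 27.1] M [0.89 2.49 0.14]
zaxis [ 0.0137 -0.022  -0.9997] tip +y [ 0.4529 -0.162   0.0474] tip -y [ 0.4321 -0.1057  0.0458]
F in tool [ -7.3  -4.6 -27.3] M tool [ 1.7  -2.02 -0.18]
```

>>> send_rows(
  steps=[
    [0.5,0.3,0,-0.0004,0,0.0014,-0.03],
    [0.5,0.2,0,-0.0004,0,0.0014,-0.03],
    [0.4,0.2,0,-0.0004,0,0.0014,-0.03],
    [0.2,0,0,-0.0004,0,0.0014,-0.03],
    [0,0,0,-0.0004,0,0.0014,-0.03],
    [0,0,0,-0.0004,0,0.0014,-0.03],
    [0,0,0,-0.0004,0,0.0014,-0.03],
    [0,0,0,-0.0004,0,0.0014,-0.03],
    [0,0,0,-0.0004,0,0.0014,-0.03],
    [0,0,0,-0.0004,0,0.0014,-0.03],
  ],
)

```text
time: 12.4
ee_pos: [0.4424, -0.1343, 0.0633]
eef_rot: [0.984, 0.176, 0.01, -0.011]
ft_force: [-13.0, 5.0, 34.2]
width: 0.0445
```

```bash
python3 tip.py
```

```text
12.4 [ 0.4424 -0.1343  0.0633] F [-13.    5.   34.2] M [0.4  2.83 0.02]
zaxis [ 0.0168  0.0244 -0.9996] tip +y [ 0.4531 -0.1621  0.0458] tip -y [ 0.4323 -0.1058  0.0468]
F in tool [ -9.6  -9.8 -34.3] M tool [ 1.36 -2.51  0.06]
```

>>> send_rows(
  steps=[
    [-0.5,-0.3,0,-0.0004,0,0.0015,-0.03],
    [-0.5,-0.3,0,-0.0004,0,0.0015,-0.03],
    [-0.3,-0.3,0,-0.0004,0,0.0015,-0.03],
    [-0.15,-0.2,0,-0.0004,0,0.0015,-0.03],
    [-0.15,0,0,-0.0004,0,0.0015,-0.03],
    [-0.15,0,0,-0.0004,0,0.0015,-0.03],
    [-0.15,0,0,-0.0004,0,0.0015,-0.03],
    [-0.15,0,0,-0.0004,0,0.0015,-0.03],
    [-0.15,0,0,-0.0004,0,0.0015,-0.03],
    [-0.15,0,0,-0.0004,0,0.0015,-0.03],
  ],
)

```text
time: 13.4
ee_pos: [0.4425, -0.1339, 0.0631]
eef_rot: [0.985, 0.175, 0.006, 0.003]
ft_force: [-11.8, 3.6, 34.4]
width: 0.0449
```

```bash
python3 tip.py
```

```text
13.4 [ 0.4425 -0.1339  0.0631] F [-11.8   3.6  34.4] M [1.05 3.09 0.16]
zaxis [ 0.0127 -0.0038 -0.9999] tip +y [ 0.453  -0.1621  0.0463] tip -y [ 0.4324 -0.1058  0.0458]
F in tool [ -9.4  -7.1 -34.6] M tool [ 2.05 -2.54 -0.16]
```

Level now, with both tips at 46 mm. Hold.

>>> send_rows(
  steps=[
    [-0.05,0,0,-0.0004,0,0.0017,-0.03],
    [-0.05,0,0,-0.0004,0,0.0017,-0.03],
    [-0.1,0,0,-0.0004,0,0.0017,-0.03],
    [-0.1,0,0,-0.0004,0,0.0017,-0.03],
    [-0.1,0,0,-0.0004,0,0.0017,-0.03],
    [-0.1,0,0,-0.0004,0,0.0017,-0.03],
    [-0.1,0,0,-0.0004,0,0.0017,-0.03],
    [-0.1,0,0,-0.0004,0,0.0017,-0.03],
    [-0.1,0,0,-0.0004,0,0.0017,-0.03],
    [-0.1,0,0,-0.0004,0,0.0017,-0.03],
  ],
)

```text
time: 14.4
ee_pos: [0.4424, -0.134, 0.063]
eef_rot: [0.985, 0.174, 0.008, 0.001]
ft_force: [-13.7, 3.6, 38.9]
width: 0.0447
```

```bash
python3 tip.py
```

```text
14.4 [ 0.4424 -0.134   0.063 ] F [-13.7   3.6  38.9] M [0.98 3.49 0.23]
zaxis [ 0.0168  0.0012 -0.9999] tip +y [ 0.453  -0.1621  0.0461] tip -y [ 0.4325 -0.1058  0.0459]
F in tool [-11.   -7.9 -39.1] M tool [ 2.12 -2.94 -0.21]
```

>>> send_rows(
  steps=[
    [-0.1,-0.05,0,-0.0004,0,0.0017,-0.03],
    [-0.1,-0.05,0,-0.0004,0,0.0017,-0.03],
    [-0.1,-0.05,0,-0.0004,0,0.0017,-0.03],
    [-0.1,-0.05,0,-0.0004,0,0.0017,-0.03],
    [-0.1,-0.05,0,-0.0004,0,0.0017,-0.03],
    [-0.1,-0.05,0,-0.0004,0,0.0017,-0.03],
    [-0.1,-0.05,0,-0.0004,0,0.0017,-0.03],
    [-0.1,-0.05,0,-0.0004,0,0.0017,-0.03],
    [-0.1,-0.05,0,-0.0004,0,0.0017,-0.03],
    [-0.1,-0.05,0,-0.0004,0,0.0017,-0.03],
  ],
)

```text
time: 15.4
ee_pos: [0.4425, -0.134, 0.063]
eef_rot: [0.985, 0.174, 0.007, 0.001]
ft_force: [-12.9, 3.3, 38.4]
width: 0.045
```

```bash
python3 tip.py
```

```text
15.4 [ 0.4425 -0.134   0.063 ] F [-12.9   3.3  38.4] M [0.95 3.44 0.19]
zaxis [ 0.0133  0.0012 -0.9999] tip +y [ 0.453  -0.1621  0.0461] tip -y [ 0.4325 -0.1058  0.0459]
F in tool [-10.5  -7.4 -38.6] M tool [ 2.07 -2.9  -0.17]
```

Very steady. I'll hold the same for two more seconds.

>>> send_rows(
  steps=[
    [-0.1,-0.05,0,-0.0004,0,0.0017,-0.03],
    [-0.1,-0.05,0,-0.0004,0,0.0017,-0.03],
    [-0.1,-0.05,0,-0.0004,0,0.0017,-0.03],
    [-0.1,-0.05,0,-0.0004,0,0.0017,-0.03],
    [-0.1,-0.05,0,-0.0004,0,0.0017,-0.03],
    [-0.1,-0.05,0,-0.0004,0,0.0017,-0.03],
    [-0.1,-0.05,0,-0.0004,0,0.0017,-0.03],
    [-0.1,-0.05,0,-0.0004,0,0.0017,-0.03],
    [-0.1,-0.05,0,-0.0004,0,0.0017,-0.03],
    [-0.1,-0.05,0,-0.0004,0,0.0017,-0.03],
  ],
)

```text
time: 16.4
ee_pos: [0.4426, -0.134, 0.063]
eef_rot: [0.985, 0.174, 0.005, 0.0]
ft_force: [-13.6, 3.7, 38.1]
width: 0.0446
```

>>> send_rows(
  steps=[
    [-0.1,-0.05,0,-0.0004,0,0.0017,-0.03],
    [-0.1,-0.05,0,-0.0004,0,0.0017,-0.03],
    [-0.1,-0.05,0,-0.0004,0,0.0017,-0.03],
    [-0.1,-0.05,0,-0.0004,0,0.0017,-0.03],
    [-0.1,-0.05,0,-0.0004,0,0.0017,-0.03],
    [-0.1,-0.05,0,-0.0004,0,0.0017,-0.03],
    [-0.1,-0.05,0,-0.0004,0,0.0017,-0.03],
    [-0.1,-0.05,0,-0.0004,0,0.0017,-0.03],
    [-0.1,-0.05,0,-0.0004,0,0.0017,-0.03],
    [-0.1,-0.05,0,-0.0004,0,0.0017,-0.03],
  ],
)

```text
time: 17.4
ee_pos: [0.4426, -0.1339, 0.063]
eef_rot: [0.985, 0.174, 0.003, 0.0]
ft_force: [-13.8, 4.1, 38.3]
width: 0.0446
```

```bash
python3 tip.py; python3 - <<'E'
from h import *
im,d=camera("side");cv2.imwrite("pics/side5.png",cv2.resize(im[150:240,280:380],None,fx=6,fy=6,interpolation=cv2.INTER_CUBIC))
E
```

```text
17.4 [ 0.4426 -0.1339  0.063 ] F [-13.8   4.1  38.3] M [0.89 3.42 0.22]
zaxis [ 6.3e-03  5.0e-04 -1.0e+00] tip +y [ 0.453  -0.1621  0.0461] tip -y [ 0.4325 -0.1058  0.046 ]
F in tool [-11.3  -8.5 -38.4] M tool [ 2.01 -2.91 -0.21]
```

View pics/side5.png

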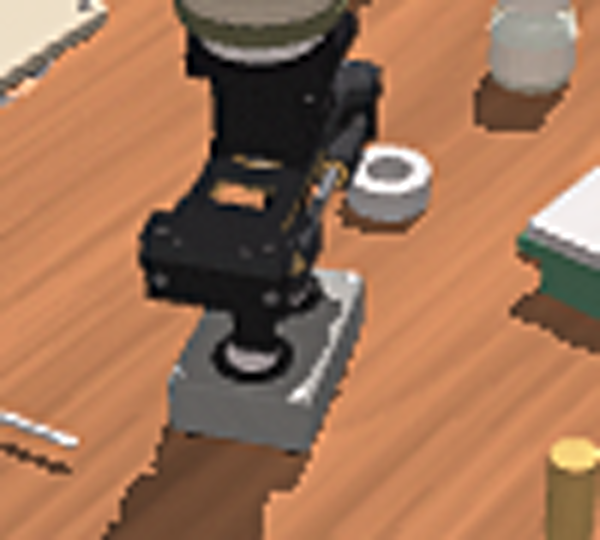

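Both keys have been down and steady at 46 mm for 4 s. I'll release straight up, gently first.

>>> send_rows(
  steps=[
    [0,0,0,-0.0005,0,0.0005,-0.03],
    [0,0,0,-0.0003,0,-0.001,-0.03],
    [0,0,0,0,0,-0.003,-0.03],
    [0,0,0,0,0,-0.004,-0.03],
    [0,0,0,0,0,-0.006,-0.03],
    [0,0,0,0,0,-0.01,-0.03],
    [0,0,0,0,0,-0.03,-0.03],
    [0,0,0,0,0,-0.04,-0.03],
    [0,0,0,0,0,-0.04,-0.03],
    [0,0,0,0,0,-0.04,-0.03],
  ],
)

```text
time: 18.45
ee_pos: [0.4377, -0.1347, 0.2412]
eef_rot: [0.985, 0.173, -0.001, -0.0]
ft_force: [1.6, -0.2, -0.1]
width: 0.0449
```

>>> send_rows(
  steps=[
    [0,0,0,-0.03,0,-0.02,-0.03],
    [0,0,0,-0.03,0,0,-0.03],
    [0,0,0,-0.03,0,0,-0.03],
    [0,0,0,-0.03,-0.03,0,-0.03],
    [0,0,0,0,-0.04,0,-0.03],
    [0,0,0,0,-0.04,0,-0.03],
    [0,0,0,0,-0.04,0,-0.03],
    [0,0,0,0,-0.04,0,-0.03],
    [0,0,0,0,-0.04,0,-0.03],
    [0,0,0,0,0,0,-0.03],
  ],
)

```text
time: 19.45
ee_pos: [0.2761, -0.0061, 0.2742]
eef_rot: [0.985, 0.172, 0.004, 0.005]
ft_force: [-0.1, -1.8, 0.9]
width: 0.0449
```

```bash
python3 tip.py; python3 - <<'E'
from h import *
for n in("side","top"):
    im,d=camera(n);cv2.imwrite(f"pics/{n}6.png",im);np.savez(f"{n}6.npz",im=im,d=d)
    x0,y0,x1,y1=(305,185,345,228) if n=="side" else (296,198,342,236)
    for th in(170,200):
      m=(im.min(2)>th).astype(np.uint8);M=np.zeros_like(m);M[y0:y1,x0:x1]=m[y0:y1,x0:x1]
      k,l,st,c=cv2.connectedComponentsWithStats(M)
      print(n,th,[(c[i].round(1).tolist(),int(st[i,4]),plane(n,[c[i]],.054)[0,:2].round(4).tolist()) for i in range(1,k) if st[i,4]>8])
    old=np.load(f"{n}0.npz")["im"]
    df=(cv2.absdiff(im,old).max(2)>40).astype(np.uint8)*255;cv2.imwrite(f"pics/{n}6d.png",df)
    c=cloud(n,d);z=c[...,2];reg=(c[...,0]>.44)&(c[...,0]<.66)&(c[...,1]>.17)&(c[...,1]<.34)&(z>.11)&(z<.14)
    print(n,cv2.minAreaRect((c[reg][:,:2]*1000).astype(np.float32)))
E
```

```text
19.45 [ 0.2761 -0.0061  0.2742] F [-0.1 -1.8  0.9] M [-0.2   0.14  0.03]
zaxis [ 0.0098 -0.0078 -0.9999] tip +y [ 0.2864 -0.0344  0.2575] tip -y [0.2661 0.022  0.2569]
F in tool [-0.7  1.7 -0.9] M tool [-0.14 -0.2  -0.03]
side 170 [([324.2, 203.9], 321, [0.4514, -0.147])]
side 200 [([326.7, 195.0], 30, [0.4293, -0.1045]), ([321.6, 205.9], 37, [0.4511, -0.1606])]
side ((556.8152465820312, 272.8758544921875), (133.82064819335938, 133.9227294921875), 89.04657745361328)
top 170 [([324.6, 212.0], 45, [0.4508, -0.1622]), ([307.0, 218.5], 44, [0.4297, -0.1063])]
top 200 []
top ((557.45654296875, 270.77862548828125), (125.26416015625, 130.32797241210938), 86.5128173828125)
```

View pics/side6.png

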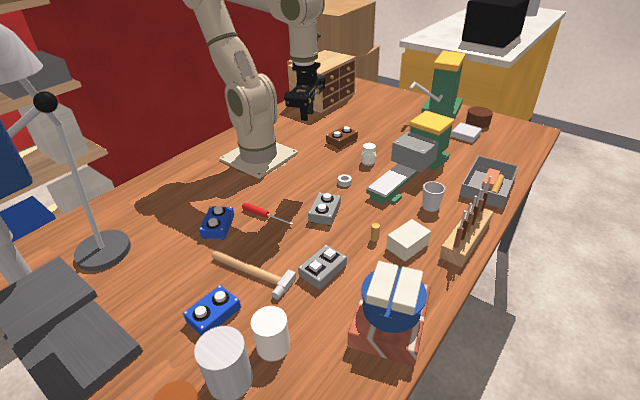

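View pics/top6.png

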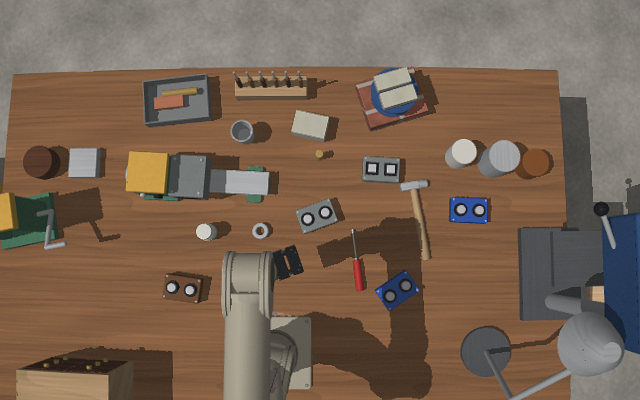

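```bash
python3 - <<'E'
from h import *
u=np.array([.05,.99875])
for n in("top","side"):
  for k in("0","6"):
    q=np.load(f"{n}{k}.npz");c=cloud(n,q["d"]);z=c[...,2]
    hm=(c[...,0]>.5)&(c[...,0]<.61)&(c[...,1]>.05)&(c[...,1]<.5)
    hood=c[hm&(z>.118)&(z<.135)][:,:2]@u;head=c[hm&(z>.162)&(z<.18)][:,:2]@u
    print(n,k,"hood along bed",np.percentile(hood,[1,99]).round(4),"head",np.percentile(head,[1,99]).round(4))
im=np.load("side6.npz")["im"];cv2.imwrite("pics/h.png",cv2.resize(im[105:215,355:470],None,fx=5,fy=5,interpolation=cv2.INTER_CUBIC))
E
```

```text
top 0 hood along bed [0.1273 0.4329] head [0.3448 0.4677]
top 6 hood along bed [0.2371 0.4372] head [0.3453 0.4675]
side 0 hood along bed [0.1263 0.3539] head [0.3436 0.4669]
side 6 hood along bed [0.2363 0.3537] head [0.3442 0.4676]
```

View pics/h.png

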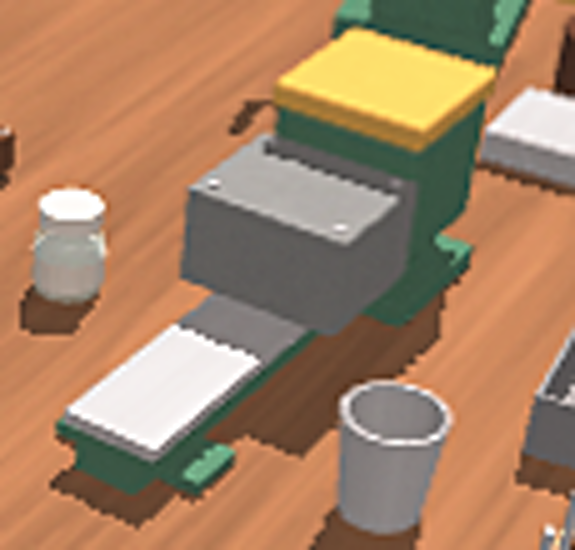

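The hood's front edge is at 236.7 mm along the bed. Its 110 mm length brings it to 346.7 mm, against a headstock face measured at 344–345 mm, so it is home. It moved 110 mm. Handing in.

```bash
python3 -c "
from bench import *
print(close_job())"
```

```text
the job is handed in; nothing more can be done
None
```

I pushed the guard hood about 110 mm to its stop against the headstock. Then I pressed both round keys of the grey reset box together, held them down and let them come up. I handed the job in at about 19.6 s; no verdict is reported.

**Checks that held**
- **Hood:** its front edge plus its 110 mm length meets the headstock face to within about 2 mm. The push force rose from about 3.7 N to about 14 N at the stop.
- **Keys:** for the last 4 s of the press both fingertips stood steady at 46 mm, which is right down, at about 38 N total. Afterwards both keys were at their original height in the pictures.
- **Box and bystanders:** the reset box is within about 1 mm of where it was. In the final pictures I saw nothing else moved and the square keys up. The arm was clear of everything.

**What went less well**
- **Excess force:** the first press peaked at about 88 N at the wrist. That is under the 120 N limit, but more than I intended.
- **Uneven press:** while I eased off, the tool tilted up to about 2°. For about 3 s one key or the other was 1–2 mm short of fully down, so I levelled the tool before the 4 s hold.
- **Side force:** about 14 N pushed sideways on the box during the hold, with no visible shift.

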